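Dispense one washer and sweep it into the kit tray

TASK

Press the plunger of the bench-top washer feeder all the way down once and let it come back up, so that one single washer is pushed out of the magazine onto the ledge in front of it. Then nudge that washer sideways along the ledge with the fingers, without picking it up, until it drops off the ledge's end into the divided kit tray and lies flat in the tray's empty front compartment. Leave both trays and everything else where they are.

Things in the scene. Friction and masses are not known exactly. Their poses are not given: they have to be found in the camera images.
- feeder: Washer feeder screwed to the bench: dark steel base 175 x 68 x 14 mm (x -69 to 106, y -34 to 34 mm in its frame), square aluminium magazine tower (42 x 42 mm, open top 56 mm above the bench, sight slot in front) and behind it a grey rack-and-pinion housing (67 x 56 mm, top at 52 mm). Origin on the bench under the magazine's axis; -x is the outlet side; y along the ledge; z up.
- ledge (a point): Centre of the ledge's flat top, 14 mm above the bench, 43.5 mm in front (-x) of the magazine's axis; axes as the feeder's. The ledge is a lane 45 mm wide between the tower's face and a 4 mm high front lip, 92 mm long in y, open at both ends, which overhang the trays (plate 3 mm thick). An ejected washer stops 42 to 50 mm in front of the magazine's axis, at mid length of the lane.
- magazine (a point): Centre of the magazine's floor, level with the ledge (14 mm above the bench), in the feeder's frame at x = y = 0. The washers are stacked on it.
- plunger_top (a point): Centre of the top of the plunger's black mushroom knob (34 mm diameter, flat part 24 mm), 58 mm behind the magazine's axis, 94 mm above the bench when up; it moves down with the plunger.
- plunger (a joint): Plunger travel in m: 0 up, 0.022 down at its stop. Spring 6 N at first, 10 N at the bottom, a few N more while washers move. Each mm drives the blade under the stack 2 mm forward: a full stroke pushes the lowest washer out, a half stroke does not. Let go, it springs up, the blade returns and the stack drops 8 mm; a second full stroke would eject a second washer.
- washer0_center (a point): Centre of the lowest washer of the stack, the one to be ejected: thick steel washer, 32 mm outside, 13 mm hole, 8 mm thick, about 43 g, lying flat; z is its axis.
- washer1_center (a point): Centre of the second washer from below, same kind; stays in the magazine (it drops by 8 mm when the first has left).
- washer2_center (a point): Centre of the third washer, same kind; stays in the magazine.
- washer3_center (a point): Centre of the top washer, same kind; stays in the magazine.
- kit_tray: Loose shallow black kit tray, 121 (x) by 100 mm (y), its near wall tucked under one end of the ledge (feeder's +y or -y end, differs from run to run), axes parallel to the feeder's. Walls 3 mm thick, 9 mm high, floor 2 mm. A divider makes an empty front compartment (x -57.5 to 4.5 mm) at the ledge's end and a rear one with a clamp in it. Origin under its centre.
- kit_front (a point): Centre of the floor of the kit tray's empty front compartment (62 mm along x, 94 mm along y inside), 2 mm above the bench; axes as the tray's.
- nut_tray: Loose shallow black tray of the same outline (121 x 100 x 9 mm) at the other end of the ledge, undivided and full of steel hexagon nuts up to 12 mm above the bench. Origin at the centre of the underside. Not the place for the washer.
- clamp: Cast aluminium mast-clamp saddle, 26 x 66 mm, 27 mm high, in the kit tray's rear compartment. Origin under its centre. Leave alone.
- antenna: White rod antenna, 190 mm long and 16 mm wide, lying behind the feeder. Leave alone.
- screwdriver: Screwdriver 200 mm long with a black handle, lying in front of the feeder. Leave alone.
- access_point: Pale grey wireless access point lying flat, 205 x 200 x 34 mm, with four white antennas 170 mm long. Leave alone.
- wrench: Steel spanner 170 mm long, lying on the bench. Leave alone.
- screw_jar: Small jar of screws, 60 mm diameter, 70 mm high. Leave alone.
- tape: Roll of yellow tape, 90 mm diameter, 24 mm high. Leave alone.
Not all that is in view belongs to the job. Of the things that look like the feeder, take the one that is farthest to the robot's left at the start.

How it is judged:
On the way, in this order (a step that is already met when the one before it is completed fails the run):
1. the plunger is pressed all the way down (value of joint plunger above 0.02 m), for 0.04 s.
2. the plunger is back up and one washer lies flat on the ledge in front of the magazine (value of joint plunger below 0.003 m and x of washer0_center in the frame of feeder between -0.054 and -0.034 m and y of washer0_center in the frame of feeder between -0.03 and 0.03 m and z of washer0_center in the frame of feeder between 0.016 and 0.0205 m and angle between washer0_center's own z axis and vertical below 0.1 rad and horizontal distance between each of washer1_center, washer2_center, washer3_center and magazine below 0.006 m), for 0.2 s.
At the end, for the whole second after the job is handed in: The ejected washer lies flat (within 7 degrees) on the floor of the kit tray's empty front compartment, wholly inside its walls; the other three washers are still stacked in the magazine (within 6 mm of its axis); the plunger is up (within 3 mm); the kit tray is within 15 mm of where it stood (x of washer0_center in the frame of kit_front between -0.017 and 0.017 m and y of washer0_center in the frame of kit_front between -0.033 and 0.033 m and z of washer0_center in the frame of kit_front between 0.001 and 0.007 m and angle between washer0_center's own z axis and vertical below 0.12 rad and value of joint plunger below 0.003 m and horizontal distance between each of washer1_center, washer2_center, washer3_center and magazine below 0.006 m and distance of kit_tray from where it was at the start of the episode below 0.015 m); the robot touches nothing.
It fails at once if the washer is lifted instead of pushed (more than 8 mm above where it lies on the ledge) (height (world z) of washer0_center above 0.026 m).
It fails at once if a second washer leaves the magazine (horizontal distance between any of washer1_center, washer2_center, washer3_center and magazine above 0.012 m).
It fails at once if a tray is shoved by more than 20 mm (distance of any of kit_tray, nut_tray from where it was at the start of the episode above 0.02 m).
It fails at once if the clamp, antenna, screwdriver, access point, spanner, jar or tape is moved by more than 20 mm (distance of any of clamp, antenna, screwdriver, access_point, wrench, screw_jar, tape from where it was at the start of the episode above 0.02 m).
It also fails if it takes over 45 s, if anything falls off the work surface, if the arm or the gripper's body presses on something with over 40 N, if the wrist force passes 120 N, or if a joint passes its speed limit or range.

ROBOT

A 6-joint arm with a two-finger parallel gripper is mounted at the origin on the work surface. World frame = base frame: x ahead of the robot, y to its left, z up, the work surface at z = 0. Lengths are in m, angles in rad, forces in N, time in s.
With the tool pointing down it reaches from about 0.4 to 0.825 m from the base axis. Payload 7 kg.
Tool frame: the origin (TCP) lies midway between the tips of the shut fingers; the grasp point (between the pads) lies 19 mm behind it; z points along the fingers, x is the direction in which the jaws open and shut, and the axes are right-handed (so a half turn about z gives the same grasp; the last joint's range is limited). The gripper opens to 88 mm and grips with 3 to 60 N. Pads are 19 mm wide; open, the fingers measure 130 mm over their backs; the gripper's body (78 mm by 193 mm) begins 47 mm behind the grasp point.
Start: joints at [-1.019, 0.359, 0.012, 0, -1.224, -0.288], TCP at [0.176, -0.652, 0.227] pointing down, gripper open.
Joint ranges: [-3.07, 3.07], [-1.43, 2.12], [-1.02, 1.25], [-3.03, 1.67], [-3.05, -0], [-3.03, 3.03]. Speed limits (rad/s): [2.39, 2.39, 3.01, 3.14, 3.14, 3.14].

INTERFACE

Orientations are given as [roll, pitch, yaw] about the fixed x, y, z axes, in that order (R = Rz(yaw) Ry(pitch) Rx(roll)).
In Python, from station import status, eyes, workorder gives the robot as it stands.
- The arm moves only by the shell command python3 -m jog 'ROWS' [OPENING] [FORCE]. ROWS is JSON, a list of rows, each a list of 6 numbers: the shift along the world's x, y, z in mm, then the turn, a rotation vector about the world's x, y, z in rad. A call has 1 to 12 rows; each row shifts and turns the pose as measured when the row begins; what a row does not reach is not made up. A row lasts 1/10 s, in which the tool goes at most 50 mm and 8.59 degrees, less where a joint would pass 70% of its speed; a pose out of reach is approached as far as the arm can. A call with a gripper value outside its range is refused whole. OPENING is the opening, from 0 (shut) to 1 (fully open), set as the call begins (- or left out, the last holds). The fingers move at their own pace and stop on an object; FORCE is the grip in N (left out, the last holds). Time passes only in rows, so rows that do not move let the fingers close. It gives the time, the measured TCP pose, the force and the opening at its end, in the units of the state.
- status.get_state(): the state, without advancing time (a new reading comes with each control period).
- eyes.grab_frame(name): name is "side" or "top" or "wrist"; returns the picture (384x512x3 uint8, blue, green, red); there is no depth.
- eyes.calibration(name): a dict with "camera_matrix" (3x3 intrinsics, pixels), "cam_to_world" (4x4, takes a point from camera to world coordinates); the wrist camera has in their place "hand_eye" (4x4, takes a point from camera to tool coordinates, whose origin is the TCP and whose axes are the tool frame's). Camera axes: x right, y up, looking along -z (the intrinsics and any distortion apply to the point x, -y, -z); pixel columns grow to the right and rows downward; lengths in m; the calibration is good to about 2 mm. A picture is of the moment at which its call begins: read the wrist's pose just before it. calibration takes no time and is no camera call.
- workorder.job_done(): hands the job in, once; it reports no verdict.
The state is a dict: "t": time; "q": joint angles; "qd": joint speeds; "joint_efforts": joint torques, N m; "eef_pos": TCP position; "ee_rot": TCP orientation; "force": force on the tool from outside, world axes, zero at the start; "moment": the same for the moment, N m; "width": finger opening in m.
Only numpy, scipy, OpenCV 4.12 (cv2) and the standard library are available. Lean on these libraries where they do the work, as an engineer would, in place of code of your own. Each camera call takes 0.05 s, during which the arm holds its last target. There are 200 camera calls.

## Working session

There is one attempt and no reset: what is moved stays moved. The work goes in short steps, Python scripts to look and compute and a shell command to move; the robot and the scene stay as the last step left them, time stands still between calls to the robot, and variables do not carry over. Pictures are saved under pics/ and viewed, about 8 in all and at most 12, crops included, and the job is handed in when it is done.

```bash
mkdir -p pics; ls; cat > h.py <<'E'
import numpy as np,cv2
from station import status,eyes,workorder
from scipy.spatial.transform import Rotation as R
def cam(n,s=None):
    c=eyes.calibration(n);K=np.array(c["camera_matrix"])
    if "cam_to_world" in c: T=np.array(c["cam_to_world"])
    else:
        s=s or status.get_state();W=np.eye(4);W[:3,:3]=R.from_euler('xyz',s["ee_rot"]).as_matrix();W[:3,3]=s["eef_pos"];T=W@np.array(c["hand_eye"])
    return K,T
def ray(K,T,u,v):
    d=np.linalg.inv(K)@[u,v,1];d=T[:3,:3]@[d[0],-d[1],-d[2]];return T[:3,3],d
def onz(K,T,u,v,z):
    o,d=ray(K,T,u,v);return o+d*(z-o[2])/d[2]
def proj(K,T,p):
    c=np.linalg.inv(T)@[*p,1];q=K@[c[0],-c[1],-c[2]];return q[:2]/q[2]
E
python3 - <<'E'
from h import *
print(status.get_state()); print(eyes.calibration("top"),eyes.calibration("wrist"))
a=eyes.grab_frame("top");b=eyes.grab_frame("side")
cv2.imwrite("pics/top0.png",a);cv2.imwrite("pics/side0.png",b)
E
```

```text
pics
{'t': 0.0, 'q': array([-1.01890454e+00,  3.59385210e-01,  1.10793237e-02, -3.40557824e-04,
       -1.22406126e+00, -2.88110272e-01]), 'qd': array([ 0.00112852, -0.00035027,  0.00174602,  0.00031415, -0.00039829,
       -0.00030132]), 'joint_efforts': array([ 7.59967352e-04, -5.82717168e+01,  2.93048912e+01,  6.99686229e+00,
        6.63730607e-03, -1.76099911e-04]), 'eef_pos': array([ 0.17585763, -0.65120786,  0.22563438]), 'ee_rot': array([-3.14145323e+00, -1.59704588e-03,  1.83446175e+00]), 'force': array([-0.44756605,  0.0383018 ,  0.05287906]), 'moment': array([ 0.00141519,  0.06053093, -0.0356634 ]), 'width': 0.08793428525749253}
{'camera_matrix': array([[448.19682119,   0.        , 250.7834207 ],
       [  0.        , 448.19682119, 200.85677962],
       [  0.        ,   0.        ,   1.        ]]), 'cam_to_world': array([[ 8.85885100e-04,  9.94825043e-01, -1.01598961e-01,
         3.39486929e-01],
       [-9.99945456e-01, -1.76058883e-04, -1.04428683e-02,
        -9.71023829e-03],
       [-1.04067143e-02,  1.01602670e-01,  9.94770626e-01,
         1.76709586e+00],
       [ 0.00000000e+00,  0.00000000e+00,  0.00000000e+00,
         1.00000000e+00]])} {'camera_matrix': array([[319.13268999,   0.        , 260.59370579],
       [  0.        , 319.13268999, 183.87610793],
       [  0.        ,   0.        ,   1.        ]]), 'hand_eye': array([[ 9.99999755e-01, -2.99659757e-04,  6.32176781e-04,
         9.61324121e-04],
       [-1.27624862e-04, -9.66597810e-01, -2.56297984e-01,
        -6.94517838e-02],
       [ 6.87862884e-04,  2.56297841e-01, -9.66597612e-01,
        -1.58620510e-01],
       [ 0.00000000e+00,  0.00000000e+00,  0.00000000e+00,
         1.00000000e+00]])}
```

View pics/top0.png

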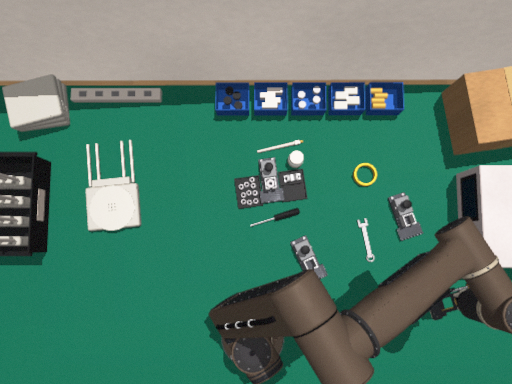

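The top view shows the target feeder at about px (270,185), knob at (268,166). The nut tray is to its left (+y, px 248,192) and the kit tray with the clamp to its right (-y, px 292,185). The two look-alikes are at (308,258) and (405,215).

```bash
python3 - <<'E'
from h import *
K,T=cam("top")
for n,u,v,z in [("knob",268,166,.094),("tower",270,184,.056),("nutL",236,180,.01),("kitR",305,172,.009)]: print(n,onz(K,T,u,v,z).round(3))
a=cv2.imread("pics/top0.png")[135:240,220:325];b=cv2.imread("pics/side0.png")
a=cv2.resize(a,(600,600),interpolation=cv2.INTER_CUBIC)
cv2.imwrite("pics/c.png",a)
E
python3 -m jog '[[0,0,30,0,0,0],[20,46,10,0,0,0],[20,46,10,0,0,0],[20,46,0,0,0,0],[20,46,0,0,0,0],[20,46,0,0,0,-0.05],[20,46,0,0,0,-0.05],[20,46,0,0,0,-0.05],[20,46,0,0,0,-0.05],[20,46,0,0,0,-0.05],[20,46,0,0,0,-0.05]]' 0
```

```text
knob [ 0.643 -0.057  0.094]
tower [ 0.579 -0.066  0.056]
nutL [0.602 0.067 0.01 ]
kitR [ 0.634 -0.206  0.009]
t: 1.2
eef_pos: [0.3691, -0.192, 0.27]
ee_rot: [-3.14, -0.011, 1.513]
force: [1.8, 0.1, 0.1]
width: 0.0051
```

View pics/c.png

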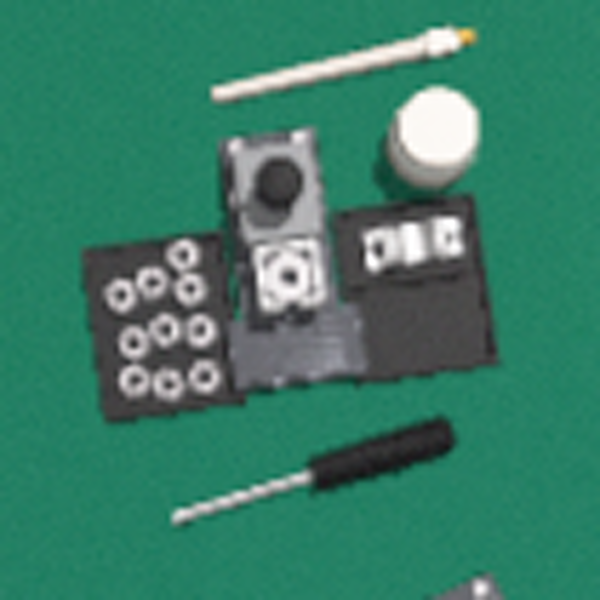

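The crop shows feeder yaw of about +0.13 rad. The kit tray is at the -y end, with its empty compartment at the front right; the nut tray is at the +y end. I'll move over it for a near look.

```bash
python3 -m jog '[[30,25,0,0,0,0.04],[30,25,0,0,0,0.04],[30,25,0,0,0,0.04],[30,25,0,0,0,0.04],[30,20,0,0,0,0.03],[0,0,0,0,0,0],[0,0,0,0,0,0]]' 0
python3 - <<'E'
from h import *
s=status.get_state();print(s["eef_pos"],s["ee_rot"],s["force"],s["qd"])
K,T=cam("wrist",s);np.savez("w1.npz",K=K,T=T)
a=eyes.grab_frame("wrist");cv2.imwrite("pics/w1.png",a);cv2.imwrite("pics/w1b.png",cv2.resize(a,(800,600),interpolation=cv2.INTER_CUBIC))
E
```

```text
t: 1.9
eef_pos: [0.524, -0.0594, 0.2691]
ee_rot: [-3.141, -0.013, 1.718]
force: [0.4, 0.3, 0.1]
width: 0.0005
[ 0.52396099 -0.05944933  0.26913362] [-3.14068901 -0.01265681  1.71797778] [0.42339584 0.28464796 0.13558907] [ 0.01555378  0.03169516  0.01665761 -0.0002153   0.00768472  0.00146702]
```

View pics/w1b.png

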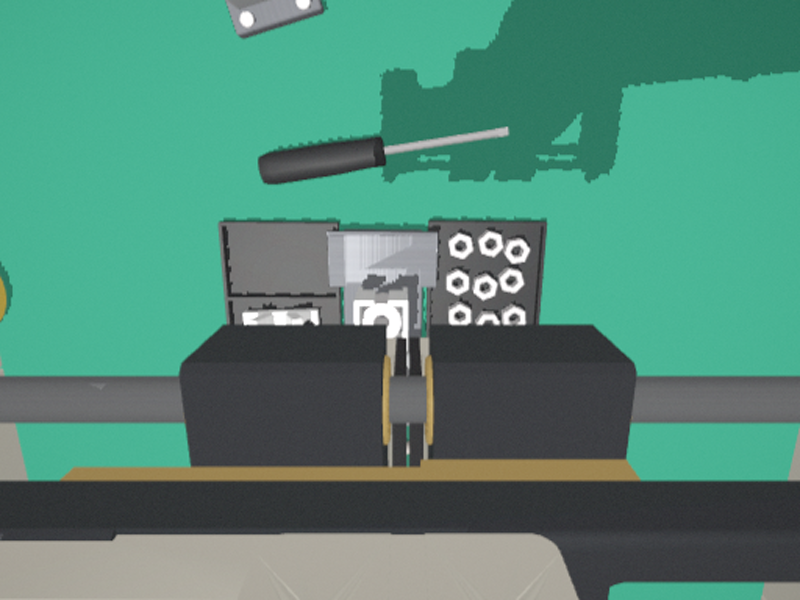

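The wrist view is rotated, with image right = +y and up = toward the robot. The ledge is at (328–438, 233–287), kit front compartment at (228–338, 226–296) and tower front edge at y≈300. The knob is hidden behind the gripper, so I'll back off.

```bash
python3 -m jog '[[-45,-5,0,0,0,0],[-45,-5,0,0,0,-0.02],[0,0,0,0,0,0],[0,0,0,0,0,0]]' 0
python3 - <<'E'
from h import *
s=status.get_state();print(s["eef_pos"],s["ee_rot"])
K,T=cam("wrist",s);np.savez("w2.npz",K=K,T=T)
a=eyes.grab_frame("wrist");cv2.imwrite("pics/w2.png",a);cv2.imwrite("pics/w2b.png",cv2.resize(a[60:300,100:420],(800,600),interpolation=cv2.INTER_CUBIC))
E
```

```text
t: 2.35
eef_pos: [0.4283, -0.0721, 0.2672]
ee_rot: [-3.138, -0.013, 1.693]
force: [0.4, 0.7, -0.1]
width: 0.0003
[ 0.42830753 -0.07210872  0.26719596] [-3.13785154 -0.01259642  1.69331602]
```

View pics/w2b.png

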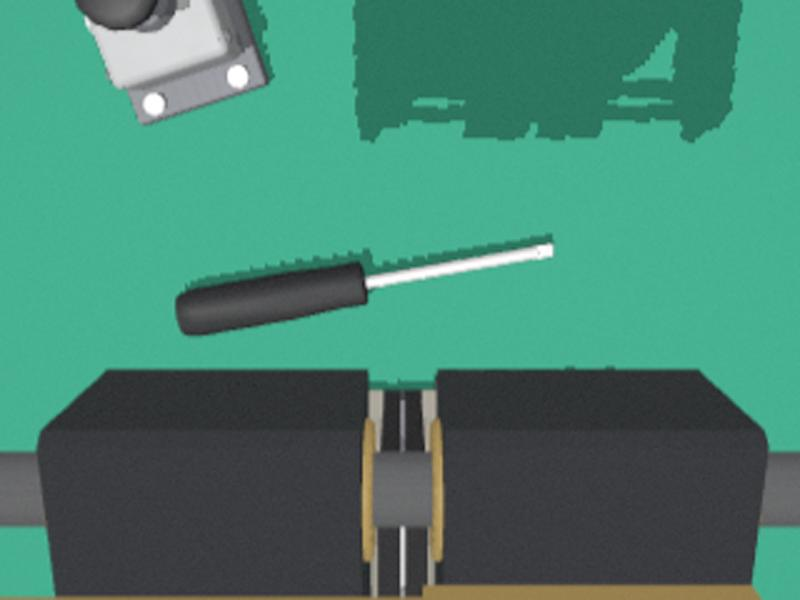

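That was the wrong way: the camera sits on the robot side, so I need to move forward (beyond the feeder).

```bash
python3 -m jog '[[45,4,8,0,0,0],[45,4,8,0,0,0],[45,4,8,0,0,0],[45,4,8,0,0,0],[35,4,8,0,0,0],[0,0,0,0,0,0],[0,0,0,0,0,0]]' 0
python3 - <<'E'
from h import *
s=status.get_state();print(s["eef_pos"],s["ee_rot"])
K,T=cam("wrist",s);np.savez("w2.npz",K=K,T=T)
a=eyes.grab_frame("wrist");cv2.imwrite("pics/w2.png",a);cv2.imwrite("pics/w2b.png",cv2.resize(a[0:240,100:420],(800,600),interpolation=cv2.INTER_CUBIC))
E
```

```text
t: 3.1
eef_pos: [0.6529, -0.0546, 0.3057]
ee_rot: [-3.137, -0.013, 1.689]
force: [0.0, 0.1, 0.1]
width: 0.0002
[ 0.65292385 -0.05461747  0.30573939] [-3.13709216 -0.01292143  1.68901724]
```

View pics/w2b.png

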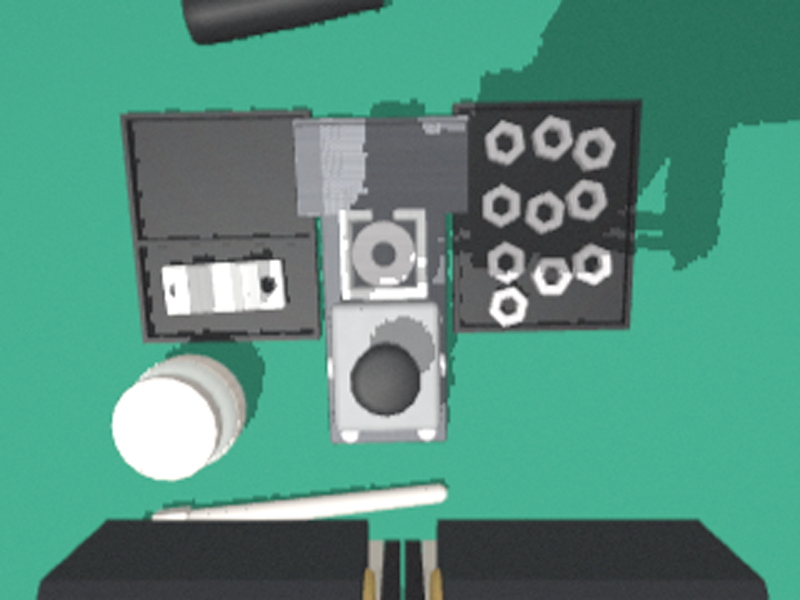

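Clear view. In crop pixels the knob is at (386,380), tower top square at (340–428, 209–298), ledge at (293–468, 117–215), and kit front compartment from (134,120) to (310,238).

```bash
python3 - <<'E'
from h import *
d=np.load("w2.npz");K,T=d["K"],d["T"]
P=lambda x,y,z:onz(K,T,100+x/2.5,y/2.5,z)[:2]
knob=P(386,380,.088)
tow=np.mean([P(*p,.056) for p in [(340,210),(427,208),(430,298),(340,298)]],0)
L=[P(*p,.016) for p in [(293,118),(467,116),(468,214),(299,216)]];led=np.mean(L,0)
yl=(L[1]+L[2]-L[0]-L[3]);print("len",np.linalg.norm(yl)/2,"yaw y",np.arctan2(-yl[0],yl[1]))
dx=knob-tow;print("knob",knob,"tower",tow,np.linalg.norm(dx),"yaw",np.arctan2(dx[1],dx[0]),"ledge",led,np.linalg.norm(tow-led),np.arctan2(*(tow-led)[::-1]))
k=[P(*p,.009) for p in [(122,115),(145,342)]];e=k[1]-k[0];print("kit left edge",k,np.linalg.norm(e),np.arctan2(e[1],e[0]))
f=np.mean([P(*p,.009) for p in [(122,115),(640,101),(628,328),(145,342)]],0)
yaw=np.arctan2(dx[1],dx[0]);Rz=np.array([[np.cos(yaw),np.sin(yaw)],[-np.sin(yaw),np.cos(yaw)]])
for n,p in [("kitFL",k[0]),("kitRL",k[1]),("div",P(137,240,.009)),("frontwall",P(310,112,.009))]: print(n,Rz@(p-tow))
print(P(640,101,.009),P(122,115,.009))
E
```

```text
len 0.09091537600306782 yaw y 0.13054933911164046
knob [ 0.64352193 -0.05970035] tower [ 0.58614434 -0.06730559] 0.05787942795863455 yaw 0.13177898077498082 ledge [ 0.54185047 -0.07396969] 0.04479237361391003 0.14933196633279966
kit left edge [array([ 0.53194228, -0.21331392]), array([ 0.65018392, -0.19676442])] 0.1193941793128589 0.13906001308656948
kitFL [-0.0729173  -0.13762036]
kitRL [ 0.04647372 -0.13675106]
div [-0.00920103 -0.13588081]
frontwall [-0.07324695 -0.03834486]
[0.49221174 0.0580448 ] [ 0.53194228 -0.21331392]
```

```bash
python3 -m jog '[[-9,-5,-45,0,0,0.015],[0,0,-45,0,0,0],[0,0,-45,0,0,0],[0,0,-40,0,0,0],[0,0,-15,0,0,0],[0,0,0,0,0,0],[0,0,0,0,0,0]]' 0 
python3 -c "
from h import *
s=status.get_state();print(s['eef_pos'],s['ee_rot'],s['force'])"
```

```text
t: 3.85
eef_pos: [0.6384, -0.062, 0.1136]
ee_rot: [3.14, -0.012, 1.703]
force: [-0.1, -0.7, 0.7]
width: 0.0002
[ 0.63835769 -0.06197454  0.11356196] [ 3.14000604 -0.01240836  1.70338401] [-0.08459467 -0.69483525  0.66758677]
```

```bash
python3 -m jog '[[5,2,-10,0,0,0],[0,0,-10,0,0,0],[0,0,-8,0,0,0],[0,0,-8,0,0,0]]' 0; python3 -m jog '[[0,0,-6,0,0,0],[0,0,-5,0,0,0]]' 0
```

```text
t: 4.25
eef_pos: [0.6462, -0.0597, 0.0826]
ee_rot: [3.131, -0.012, 1.705]
force: [-5.7, 1.6, 12.8]
width: 0.0005
t: 4.45
eef_pos: [0.6462, -0.0597, 0.0736]
ee_rot: [3.13, -0.011, 1.706]
force: [-4.1, 1.5, 11.6]
width: 0.0006
```

```bash
python3 -m jog '[[0,0,-4,0,0,0],[0,0,-4,0,0,0]]' 0;python3 -m jog '[[0,0,-4,0,0,0]]' 0
```

```text
t: 4.65
eef_pos: [0.6464, -0.0598, 0.072]
ee_rot: [3.128, -0.009, 1.708]
force: [-17.1, 5.2, 40.7]
width: 0.0005
t: 4.75
eef_pos: [0.6464, -0.0598, 0.0721]
ee_rot: [3.127, -0.008, 1.71]
force: [-14.5, 3.5, 31.2]
width: 0.0005
```

Bottomed at z=0.072 with 30–40 N, so the stop is reached. I'll release and look.

```bash
python3 -m jog '[[0,0,8,0,0,0],[0,0,15,0,0,0],[0,0,30,0,0,0],[0,0,40,0,0,0],[0,0,40,0,0,0],[0,0,40,0,0,0],[0,0,20,0,0,0],[0,0,0,0,0,0],[0,0,0,0,0,0]]' 0
python3 - <<'E'
from h import *
s=status.get_state();print(s["eef_pos"],s["ee_rot"])
K,T=cam("wrist",s);np.savez("w3.npz",K=K,T=T)
a=eyes.grab_frame("wrist");cv2.imwrite("pics/w3.png",a);cv2.imwrite("pics/w3b.png",cv2.resize(a[0:240,100:420],(800,600),interpolation=cv2.INTER_CUBIC))
E
```

```text
t: 5.65
eef_pos: [0.6464, -0.0594, 0.2757]
ee_rot: [3.12, -0.008, 1.711]
force: [0.7, 0.6, -0.7]
width: 0.0005
[ 0.64640798 -0.05938223  0.27574017] [ 3.11950772 -0.00821655  1.71089911]
```

View pics/w3b.png

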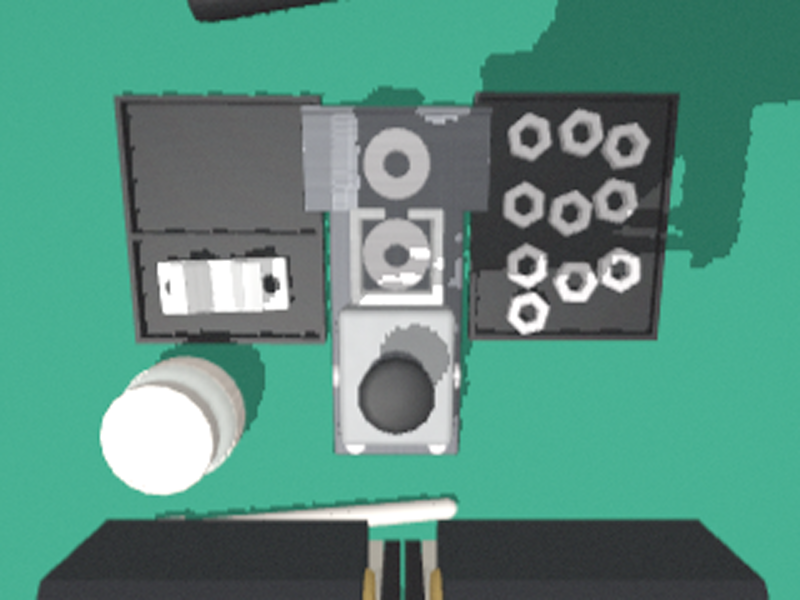

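The single washer lies on the ledge at crop (396,163); the stack and knob look normal.

```bash
python3 - <<'E'
from h import *
d=np.load("w3.npz");K,T=d["K"],d["T"]
P=lambda x,y,z:onz(K,T,100+x/2.5,y/2.5,z)[:2]
tow=np.array([.5861,-.0673]);yaw=.133;c,s=np.cos(yaw),np.sin(yaw);F=np.array([[c,-s],[s,c]])
w=P(396,163,.022);print("washer",w,F.T@(w-tow),"knob",P(396,394,.088),"tower",np.mean([P(*p,.056) for p in [(351,210),(443,209),(443,305),(352,306)]],0))
st=w+F@[0.0015,.050];e=st+F@[0,-.095];t=np.array([.6464,-.0594])
print("start",st,"delta",(st-t)*1e3,"end",e,"unit -y",F@[0,-1])
E
```

```text
washer [ 0.5436528 -0.0738529] [-0.0429413  -0.00086618] knob [ 0.64304103 -0.06007956] tower [ 0.58673379 -0.0673024 ]
start [ 0.53850914 -0.02409557] delta [-107.89086226   35.30443396] end [ 0.55110692 -0.11825658] unit -y [ 0.13260824 -0.99116853]
```

```bash
python3 -m jog '[[-36,12,0,-0.003,0.02,-0.005],[-36,12,-20,0,0,0],[-36,11,-30,0,0,0],[0,0,-40,0,0,0],[0,0,-40,0,0,0],[0,0,-40,0,0,0],[0,0,-20,0,0,0],[0,0,0,0,0,0],[0,0,0,0,0,0]]' 0
```

```text
t: 6.6
eef_pos: [0.527, -0.0254, 0.0694]
ee_rot: [-3.129, -0.006, 1.704]
force: [0.4, -0.5, 0.8]
width: 0.0003
```

```bash
python3 -m jog '[[12,2,-15,0,0,0],[0,0,-15,0,0,0],[0,0,-10,0,0,0],[0,0,0,0,0,0],[0,0,0,0,0,0]]' 0
```

```text
t: 7.1
eef_pos: [0.5428, -0.0227, 0.033]
ee_rot: [-3.136, -0.007, 1.705]
force: [-0.9, -0.2, -0.1]
width: 0.0001
```

```bash
python3 -m jog '[[-3,-1,-8,0,0,0],[-1,0,-6,0,0,0],[0,0,0,0,0,0],[0,0,0,0,0,0]]' 0
python3 - <<'E'
from h import *
s=status.get_state();print(s["eef_pos"],s["ee_rot"],s["force"])
a=eyes.grab_frame("wrist");b=eyes.grab_frame("side")
cv2.imwrite("pics/m.png",np.hstack([cv2.resize(a,(400,300)),cv2.resize(b,(400,300))]))
E
```

```text
t: 7.5
eef_pos: [0.5394, -0.0236, 0.02]
ee_rot: [-3.139, -0.007, 1.706]
force: [-0.1, 0.4, -0.2]
width: 0.0002
[ 0.53935438 -0.02360754  0.02001116] [-3.13897542 -0.00689765  1.7055754 ] [-0.05458332  0.43833956 -0.17987044]
```

View pics/m.png

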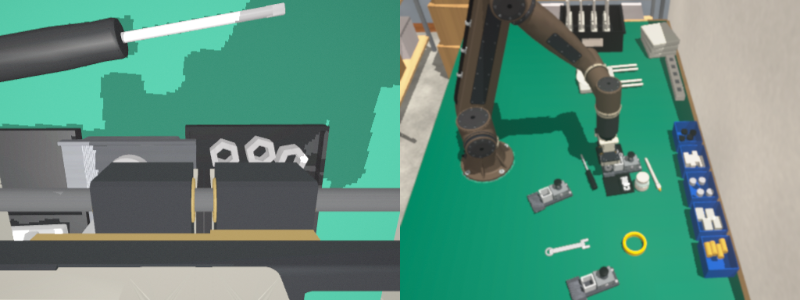

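The wrist view shows the fingers beside the washer (arc at px ~(128,158)) and over the ledge's +y end; the side view is clear of obstacles. I'll lower 3 mm and start pushing.

```bash
python3 -m jog '[[0,0,-3,0,0,0],[0,0,0,0,0,0]]' 0; python3 -m jog '[[1.3,-9.9,0,0,0,0],[1.3,-9.9,0,0,0,0],[1.3,-9.9,0,0,0,0],[1.3,-9.9,0,0,0,0]]' 0
```

```text
t: 7.8
eef_pos: [0.5397, -0.0235, 0.0171]
ee_rot: [-3.14, -0.007, 1.706]
force: [0.7, 0.6, 0.5]
width: 0.0005
t: 8.2
eef_pos: [0.5455, -0.0652, 0.0173]
ee_rot: [-3.14, -0.007, 1.707]
force: [0.2, 1.2, -0.3]
width: 0.0003
```

```bash
python3 -m jog '[[1,-9.9,0,0,0,0],[1,-9.9,0,0,0,0],[0,0,0,0,0,0]]' 0
python3 - <<'E'
from h import *
s=status.get_state();d=np.array(s["eef_pos"][:2])-[.5861,-.0673];c,n=np.cos(.133),np.sin(.133);print(c*d[0]+n*d[1],-n*d[0]+c*d[1],s["force"])
K,T=cam("wrist",s);np.savez("w4.npz",K=K,T=T)
a=eyes.grab_frame("wrist");cv2.imwrite("pics/w4.png",cv2.resize(a[120:300,0:340],(800,424)))
E
```

```text
t: 8.5
eef_pos: [0.5476, -0.0889, 0.0172]
ee_rot: [-3.14, -0.007, 1.705]
force: [-0.3, 1.4, 0.7]
width: 0.0004
-0.041049840845386605 -0.01629537920016062 [-0.27705765  1.39579593  0.73253191]
```

View pics/w4.png

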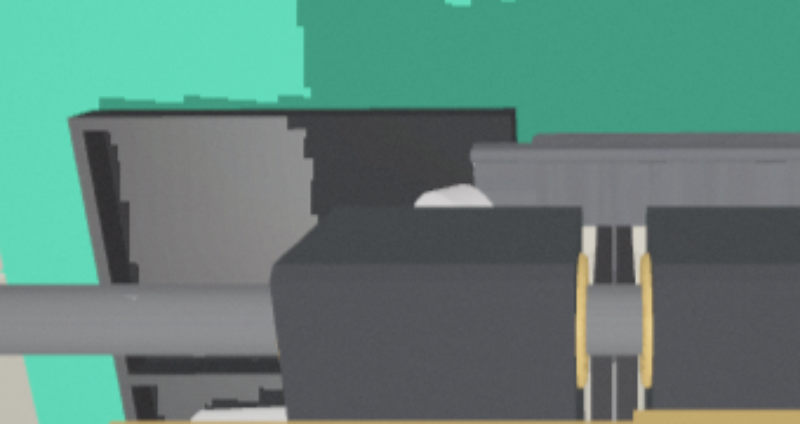

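The washer's arc (415–492, 195) is already straddling the ledge end (x≈472). Pushing it on over.

```bash
python3 -m jog '[[1,-10,0,0,0,0],[1,-10,0,0,0,0],[0,0,0,0,0,0],[0,0,0,0,0,0]]' 0
python3 - <<'E'
from h import *
s=status.get_state();print(s["eef_pos"],s["force"])
a=eyes.grab_frame("wrist");cv2.imwrite("pics/w5.png",cv2.resize(a[120:300,0:340],(800,424)))
E
```

```text
t: 8.95
eef_pos: [0.5497, -0.1097, 0.0172]
ee_rot: [-3.14, -0.007, 1.705]
force: [0.2, 0.7, 0.4]
width: 0.0003
[ 0.54965286 -0.10972594  0.01716452] [0.22725629 0.68843407 0.35156519]
```

View pics/w5.png

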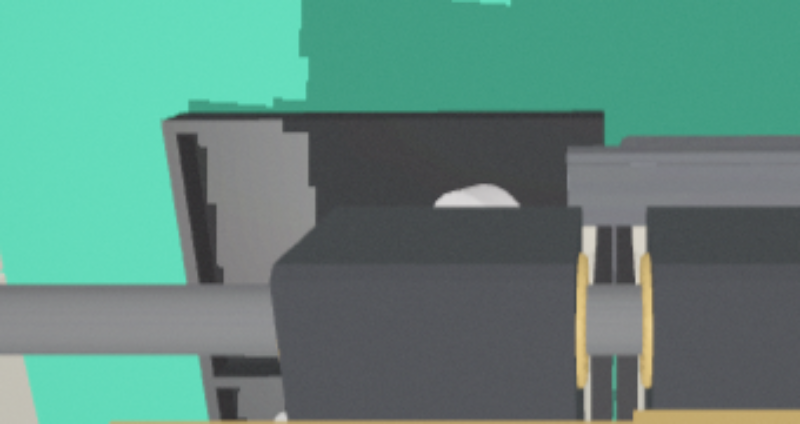

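The washer is past the edge (435–520 against the edge at 567). I'll push 10 mm more, then back off +y, up and look.

```bash
python3 -m jog '[[1.3,-10,0,0,0,0],[0,0,0,0,0,0],[-1.5,12,0,0,0,0],[0,0,20,0,0,0],[0,0,45,0,0,0],[20,10,45,0,0,0],[40,10,45,0,0,0],[30,10,30,0,0,0],[0,0,0,0,0,0],[0,0,0,0,0,0]]' 0
python3 - <<'E'
from h import *
s=status.get_state();print(s["eef_pos"],s["ee_rot"],s["force"])
K,T=cam("wrist",s);np.savez("w6.npz",K=K,T=T)
a=eyes.grab_frame("wrist");cv2.imwrite("pics/w6.png",cv2.resize(a[0:240,60:380],(800,600),interpolation=cv2.INTER_CUBIC))
E
```

```text
t: 10.0
eef_pos: [0.6313, -0.0732, 0.2014]
ee_rot: [-3.136, -0.008, 1.706]
force: [-0.4, -0.7, -1.5]
width: 0.0004
[ 0.63129906 -0.07323702  0.20138736] [-3.13601692 -0.00793933  1.7058862 ] [-0.41962983 -0.65220133 -1.50875788]
```

View pics/w6.png

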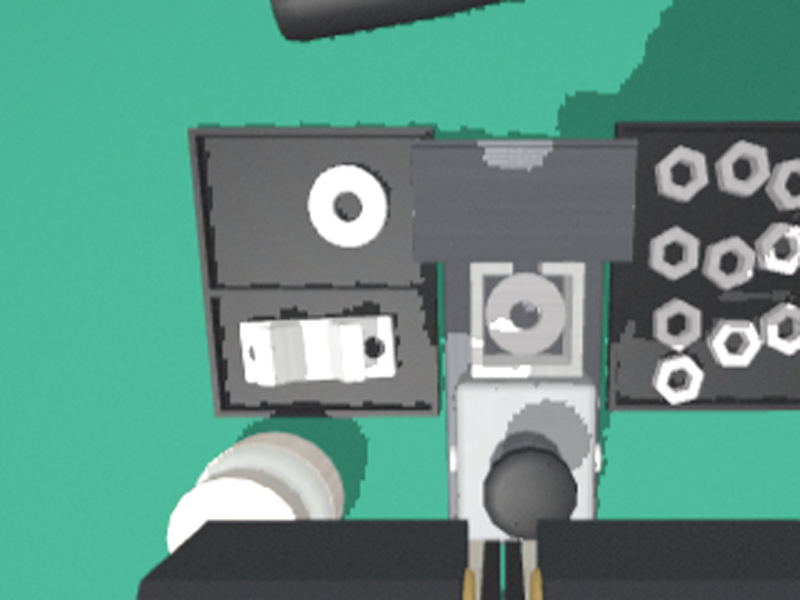

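The washer lies flat in the front compartment at (348,206), midway between the front wall (y≈132) and divider (y≈290). One numeric check, then I hand in.

```bash
python3 - <<'E'
from h import *
d=np.load("w6.npz");K,T=d["K"],d["T"]
P=lambda x,y,z:onz(K,T,60+x/2.5,y/2.5,z)[:2]
c,s=np.cos(.133),np.sin(.133);F=np.array([[c,-s],[s,c]])
fl=P(190,130,.009);w=P(348,206,.010)
print("kitFL shift mm",(fl-[.53194,-.21331])*1e3,"washer in kit_front mm",(F.T@(w-fl)-[.034,.050])*1e3, status.get_state()["force"])
print(workorder.job_done())
E
```

```text
kitFL shift mm [-0.06661137 -0.11953932] washer in kit_front mm [-4.38152657 13.48519492] [ 0.55469972 -0.20277031  0.96735258]
the job is handed in; nothing more can be done
None
```

The washer is in the kit tray's empty front compartment, lying flat, and the job has been handed in. It took about 10 s of the 45 s allowed.

- **Plunger:** I pressed it once with the shut fingers until it stopped at z = 0.072 m, with a reading of up to about 40 N. I then released it, and the next picture showed the knob back up and one washer flat on the ledge.
- **Push:** I slid the washer along the ledge towards -y until it dropped off the end. It was never gripped or lifted.
- **Last checks:** The final picture shows the washer about (-4, +13) mm from the compartment's centre, against limits of ±17 and ±33 mm. The kit tray's corner moved about 0.1 mm, which is within measuring error. The remaining stack looks centred in the magazine, the knob is up, and the fingers are clear of everything.

Nothing failed or disagreed. The one wasted move was backing the camera off the wrong way early on, which cost under a second. I judged flatness and the remaining stack by eye, and I didn't measure the positions of the other loose items.

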